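# Try a new locker's door bin and roller catch

### The arm

A 6-joint arm with a two-finger parallel gripper is mounted at the origin on the work surface. World frame = base frame: x ahead of the robot, y to its left, z up, the work surface at z = 0. Lengths are in m, angles in rad, forces in N, time in s.
With the tool pointing down it reaches from about 0.425 to 1.125 m from the base axis. Payload 14.9 kg.
Tool frame: the origin (TCP) lies at the very end of the fingers, on their centre line; the grasp point (between the pads) lies grip_depth behind it (grip_depth is the distance from the TCP to the grasp point, in m); x points along the fingers, y is the direction in which the jaws open and shut, and the axes are right-handed (so a half turn about x gives the same grasp; the last joint's range is limited). The gripper opens to 91 mm and grips with 3 to 60 N. Pads are 32 mm wide; open, the fingers measure 118 mm over their backs; the gripper's body (76 mm by 178 mm) begins 60 mm behind the grasp point.
Start: joints at [1.27, 0.379, 1.734, -0, 1.028, -0.033], TCP at [0.185, 0.675, 0.187] pointing down, gripper open.
Joint ranges: [-2.77, 2.77], [-0.74, 2.19], [0, 2.66], [-1.06, 4.2], [0.31, 2.87], [-3.08, 3.08]. Speed limits (rad/s): [1.89, 1.89, 2.39, 3.14, 3.14, 3.14].

### API

Orientations are given as [roll, pitch, yaw] about the fixed x, y, z axes, in that order (R = Rz(yaw) Ry(pitch) Rx(roll)).
In Python, from workcell import read_state, camera, camera_model, sign_off, grip_depth gives the robot as it stands.
- The arm moves only by the shell command python3 -m crank 'ROWS' [FORCE]. ROWS is JSON, a list of rows, each a list of 3 entries, a list of its own where there are three numbers: the shift along the tool's x, y, z in cm, then the turn, a rotation vector about the tool's x, y, z in rad, then the finger opening in cm, from 0 to 9.12. A call has exactly 8 rows; each row shifts and turns the commanded pose from where the row before left it, along the tool's axes as they then stand; what a row does not reach is not made up. A row lasts 1/8 s, in which the tool goes at most 62.5 mm and 10.7 degrees, less where a joint would pass 70% of its speed; a pose out of reach is approached as far as the arm can. A call with a gripper value outside its range is refused whole. The fingers move at their own pace and stop on an object; FORCE is the grip in N (left out, the last holds). Time passes only in rows, so rows that do not move let the fingers close, or fill a call up. It gives the time, the measured TCP pose, the force and the opening at its end, in the units of the state.
- read_state(): the state, without advancing time (a new reading comes with each control period).
- camera(name): name is "side" or "top" or "wrist"; returns the picture (384x512x3 uint8, red, green, blue); there is no depth.
- camera_model(name): a dict with "intrinsics" (3x3 intrinsics, pixels), "rvec" (rotation vector, rad) and "tvec" (3), from world to camera coordinates, as OpenCV has them; the wrist camera has in their place "mount" (4x4, takes a point from camera to tool coordinates, whose origin is the TCP and whose axes are the tool frame's). Camera axes: x right, y down, z forward; pixel columns grow to the right and rows downward; lengths in m; the calibration is good to about 2 mm. The wrist camera is an equidistant fisheye: a pixel r from the principal point sees the ray r / f radians off the axis. A picture is of the moment at which its call begins: read the wrist's pose just before it. camera_model takes no time and is no camera call.
- sign_off(): hands the job in, once; it reports no verdict.
The state is a dict: "time": time; "joints": joint angles; "joint_velocities": joint speeds; "tau": joint torques, N m; "position": TCP position; "tool_rot": TCP orientation; "wrist_force": force on the tool from outside, world axes, zero at the start; "wrist_torque": the same for the moment, N m; "grip_width": opening from 0.0 (shut) to 1.0 (fully open).
Only numpy, scipy, OpenCV 4.12 (cv2) and the standard library are available. Lean on these libraries where they do the work, as an engineer would, in place of code of your own. Each camera call takes 0.05 s, during which the arm holds its last target. There are 200 camera calls.

### The job

A new flask bin has been fitted inside this steel locker's door, and it needs trying out. Stand the flask upright in the bin, then press the door home gently until its roller catch snaps, and let go so that the catch alone holds it shut. Then take the handle, pull through the catch and leave the door standing open, roughly square to the locker, with the flask still upright in its bin; never slam or force the door, and leave the mug, the carton and the screwdriver where they are.

Things in the scene. Friction and masses are not known exactly. Their poses are not given: they have to be found in the camera images.
- door (a joint): Door hinge angle, rad, growing as it opens: 1.57 is square to the locker, travel to 1.9, at 0 it is 7 mm recessed in the frame. Starts part open; stays where left (friction 0.06 N m). On its catch it rests anywhere from 0 to 0.08: the new catch sits in slotted holes, not yet adjusted, its depth differs each time, so the snap must be felt. Not pushed over, it springs back ajar.
- striker (a point): Centre of the brass striker head, 7 mm thick, inside the door 37 mm behind its outer face, 185 mm from the hinge line; axes as hinge. It goes between the locker's two sprung rollers: they meet 7 to 8 mm before the resting place; 10 to 15 N at the handle forces it through, snapping over 2 mm before rest, on to a hard rubber buffer. 3 to 8 N pulls it out.
- hinge (a point): On the door's upright hinge line, 230 mm above the table. Axes turn with the door: x square through it from outer to inner face, y from hinge to free edge, z up. Steel panel 15 mm thick (outer face at x = 0), free edge at y = 208 mm, 15 to 260 mm above the table. Opening turns it counter-clockwise seen from above.
- buffer (a joint): How far the black rubber buffer beside the locker's rollers is squashed by the door, m: 0 free, 0.0001 to 0.0005 with the door at rest on its catch, solid at 0.002; 25 N per mm. More than 24 N on it (hand and catch together; the catch gives 3 to 6 N) is forcing the door.
- locker: Fixed stainless steel box, 240 wide, 240 deep, 275 mm high, open at the front behind its door; origin under its centre, x from front to back, z up. It faces the robot's left, hinge on the side nearer the robot.
- handle (a point): On the axis of the door's handle, an upright round steel bar 10 mm thick, 35 mm off the outer face, 165 mm from the hinge line; this point is 230 mm above the table; axes as hinge. The bar runs from 125 to 245 mm above the table with a level stay to the door at each end. From above, fingers close on it along y.
- bin (a point): Centre of the inner floor of the white open-topped bin on the door's inner face; axes as hinge. Inside 68 mm (x) by 80 mm (y), walls 3 mm thick rising 52 mm above this floor, which is 78 mm above the table. Centre 105 mm from the hinge line, 37 mm from the door's inner face. The door's top is 182 mm above this floor.
- flask (a point): Centre, half-way up, of the loose blue flask with a black cap standing on the table: 170 mm high, body 54 mm across up to 122 mm from its foot, then a shoulder, cap 40 mm across from 138 to 170 mm. z along the flask, up. About 0.28 kg.
- mug: White mug, 80 mm across, 90 mm high, to be left alone; origin under its centre.
- carton: Cardboard carton 120 x 90 x 60 mm, to be left alone; origin under its centre.
- screwdriver: Screwdriver with an orange handle lying on the table, about 200 mm long, to be left alone; origin under its middle, x along it towards the blade.

How it is judged:
On the way, in this order (a step that is already met when the one before it is completed fails the run):
1. the flask stands upright in the bin on the door (x of flask in the frame of bin between -0.022 and 0.022 m and y of flask in the frame of bin between -0.028 and 0.028 m and z of flask in the frame of bin between 0.075 and 0.097 m and angle between flask's own z axis and vertical below 0.2 rad), for 0.2 s.
2. the door is snapped shut, held on its buffer by the catch alone, the robot not touching it, with the flask upright in the bin (all of step 1 and value of joint door below 0.1 rad and contact force between buffer and door above 1.5 N and velocity of joint door between -0.05 and 0.05 rad/s and contact force between each of the arm, the fingers and door below 0.2 N), for 0.3 s.
At the end, for the whole second after the job is handed in: The door, shut on its catch once with the flask in the bin, stands open at rest between 1.0 and 1.85 rad; the flask stands in the bin within 22 mm (across) and 28 mm (along) of its centre, on its floor, tilted under 0.2 rad (all of step 1 and value of joint door between 1 and 1.85 rad and velocity of joint door between -0.05 and 0.05 rad/s); the robot touches nothing.
It fails at once if the door is forced: it is pressed on its rubber buffer with more than 24 N (contact force between buffer and door above 24 N).
It fails at once if the door is slammed: it swings faster than 1.8 rad/s over the last 0.3 rad before the catch (velocity of joint door below -1.8 rad/s and value of joint door between 0.13 and 0.43 rad).
It fails at once if the flask is tipped by more than 0.6 rad (angle between flask's own z axis and vertical above 0.6 rad).
It fails at once if the mug, the carton or the screwdriver is moved more than 40 mm (distance of any of mug, carton, screwdriver from where it was at the start of the episode above 0.04 m).
It also fails if it takes over 72 s, if anything falls off the work surface, if the arm or the gripper's body presses on something with over 40 N, if the wrist force passes 120 N, or if a joint passes its speed limit or range.

## Working session

There is one attempt and no reset: what is moved stays moved. The work goes in short steps, Python scripts to look and compute and a shell command to move; the robot and the scene stay as the last step left them, time stands still between calls to the robot, and variables do not carry over. Pictures are saved under pics/ and viewed, about 8 in all and at most 12, crops included, and the job is handed in when it is done.

```bash
ls; mkdir -p pics; python3 - <<'E'
from workcell import *
import cv2,numpy as np
s=read_state();print(s);
print(grip_depth if not callable(grip_depth) else grip_depth())
for n in("side","top","wrist"):
    print(n,camera_model(n))
a=camera("side");b=camera("top")
cv2.imwrite("pics/side0.png",a[...,::-1]);cv2.imwrite("pics/top0.png",b[...,::-1])
E
```

```text
pics
{'time': 0.0, 'joints': array([ 1.26971665e+00,  3.79404874e-01,  1.73481105e+00, -4.37734841e-05,
        1.02849444e+00, -3.33359478e-02]), 'joint_velocities': array([ 0.0014743 ,  0.0004999 , -0.00126593, -0.00112603, -0.00044252,
        0.00148641]), 'tau': array([ 9.88702668e-04, -7.63726544e+01, -4.34373021e+01,  6.50548283e-02,
        4.24370449e-02, -1.00036350e-04]), 'position': array([0.18509758, 0.67462215, 0.18587586]), 'tool_rot': array([-1.57062293,  1.56967799, -1.83834405]), 'wrist_force': array([-0.55767729,  0.3549668 ,  0.14832764]), 'wrist_torque': array([ 0.04398331,  0.0270085 , -0.00295188]), 'grip_width': 1.0021009924984838}
0.0188
side {'intrinsics': array([[496.62075862,   0.        , 251.09475488],
       [  0.        , 496.62075862, 202.04364201],
       [  0.        ,   0.        ,   1.        ]]), 'rvec': array([ 2.72551038, -0.79267399,  0.1184827 ]), 'tvec': array([-0.4304269 ,  0.45866508,  1.47932845])}
top {'intrinsics': array([[377.79031391,   0.        , 255.61625684],
       [  0.        , 377.79031391, 186.80018542],
       [  0.        ,   0.        ,   1.        ]]), 'rvec': array([ 2.05485411, -2.16297234,  0.22499009]), 'tvec': array([0.17020104, 0.58220168, 1.03167123])}
wrist {'intrinsics': array([[297.31863964,   0.        , 252.37805791],
       [  0.        , 297.31863964, 191.07212878],
       [  0.        ,   0.        ,   1.        ]]), 'mount': array([[-1.10862537e-03, -2.93610510e-01,  9.55924495e-01,
        -1.97707305e-01],
       [ 9.99998821e-01, -1.34075153e-03,  7.47930748e-04,
         4.22984279e-04],
       [ 1.06205691e-03,  9.55924197e-01,  2.93611650e-01,
        -8.22161285e-02],
       [ 0.00000000e+00,  0.00000000e+00,  0.00000000e+00,
         1.00000000e+00]])}
```

View pics/side0.png

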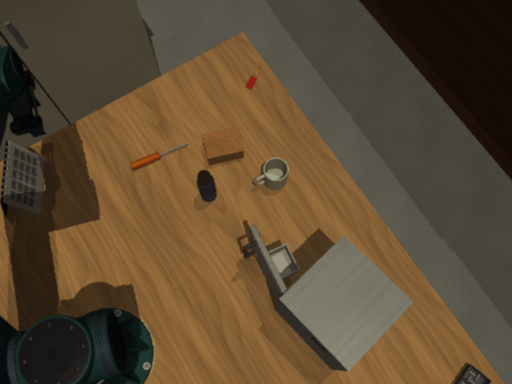

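View pics/top0.png

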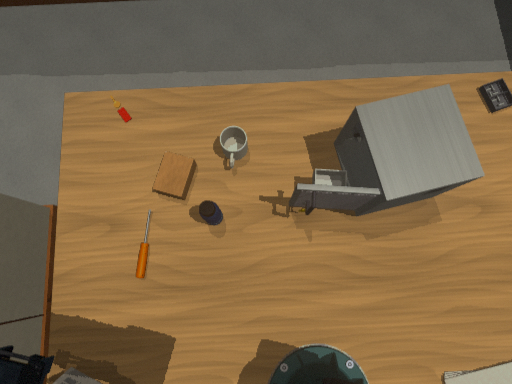

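The side view shows the flask cap at about (205,176) and the door at about (250,225)–(283,290). The top view shows the cap at about (209,210), the door top from (298,188) to (380,192), and the bin at about (328,178). Next I'll enlarge both.

```bash
python3 - <<'E'
import cv2,numpy as np
a=cv2.imread("pics/side0.png");b=cv2.imread("pics/top0.png")
def c(i,x,y,w,h,k):return cv2.resize(i[y:y+h,x:x+w],None,fx=k,fy=k,interpolation=cv2.INTER_CUBIC)
t=c(b,180,80,310,140,2.5)[:, :775]
s=c(a,180,140,240,240,1)
cv2.imwrite("pics/t1.png",t)
cv2.imwrite("pics/s1.png",c(a,185,160,235,220,2.7)[:594])
print(t.shape)
E
```

```text
(350, 775, 3)
```

View pics/t1.png

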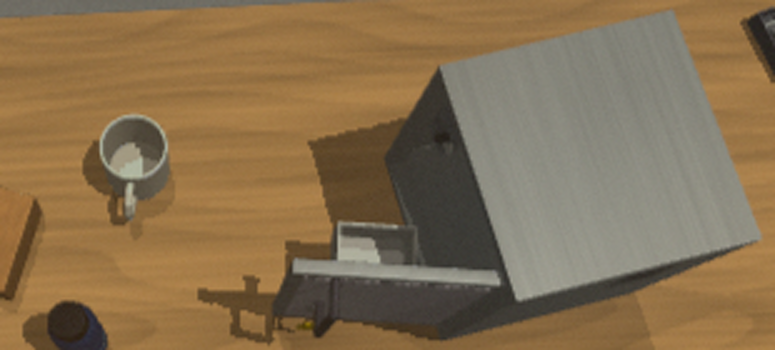

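View pics/s1.png

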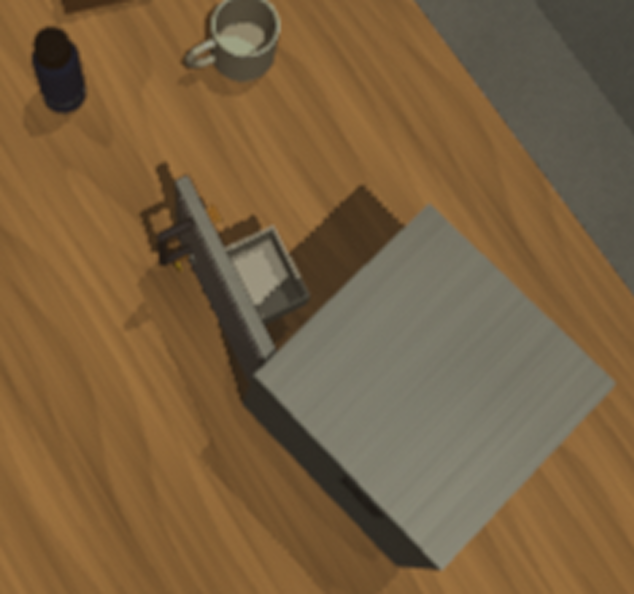

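The enlarged crops give these pixels:

| Point | Top crop | Side crop |
|---|---|---|
| Roof corners | (440,66), (672,12), (760,240), (518,300) | (430,205), (614,382), (440,568), (255,375) |
| Door top, free end | (294,260–273) | (183,180) |
| Door top, hinge end | (497,272–285) | – |
| Cap top | (70,318) | (52,42) |

```bash
cat > h.py <<'E'
import numpy as np,cv2
from workcell import *
from scipy.spatial.transform import Rotation as Ro
def onz(n,uv,z):
    m=camera_model(n);R=cv2.Rodrigues(m["rvec"])[0];t=m["tvec"]
    o=-R.T@t;d=R.T@np.linalg.solve(m["intrinsics"],[*uv,1]);return (o+d*(z-o[2])/d[2])
def rot(): return Ro.from_euler("xyz",read_state()["tool_rot"])
def wpix(p,s):  # world point -> wrist pixel
    m=camera_model("wrist");M=m["mount"];K=m["intrinsics"]
    R=Ro.from_euler("xyz",s["tool_rot"]).as_matrix()
    c=M[:3,:3].T@(R.T@(np.array(p)-s["position"])-M[:3,3]);th=np.arctan2(np.hypot(c[0],c[1]),c[2])
    d=c[:2]/np.hypot(*c[:2]);return K[:2,2]+K[0,0]*th*d
def wonz(uv,z,s):
    m=camera_model("wrist");M=m["mount"];K=m["intrinsics"];q=(np.array(uv)-K[:2,2])/K[0,0];th=np.hypot(*q)
    c=np.r_[np.sin(th)*q/th,np.cos(th)];R=Ro.from_euler("xyz",s["tool_rot"]).as_matrix()
    d=R@M[:3,:3]@c;o=R@M[:3,3]+s["position"];return o+d*(z-o[2])/d[2]
E
python3 - <<'E'
from h import *
np.set_printoptions(precision=4,suppress=True)
T=lambda u,v,z:onz("top",(180+u/2.5,80+v/2.5),z)[:2]
S=lambda u,v,z:onz("side",(185+u/2.7,160+v/2.7),z)[:2]
print("roofT",[T(*p,.275) for p in[(440,66),(672,12),(760,240),(518,300)]])
print("roofS",[S(*p,.275) for p in[(430,205),(614,382),(440,568),(255,375)]])
for nm,p in dict(doorfree_in=(294,260),doorfree_out=(294,273),dh_in=(497,272),dh_out=(497,285)).items(): print(nm,T(*p,.26))
print("side door free",S(183,180,.26),"hinge",S(268,350,.26))
print("cap",T(70,318,.17),S(52,42,.17))
print("bin rim T",[T(*p,.13) for p in[(338,222),(416,226)]],"S",[S(*p,.13) for p in[(273,230),(307,295)]])
print("mug",T(134,148,.09),"carton edge",T(40,202,.06))
print(rot().as_matrix())
E
```

```text
roofT [array([ 0.7312, -0.1122]), array([ 0.7758, -0.3456]), array([ 0.5425, -0.3908]), array([ 0.4977, -0.1591])]
roofS [array([ 0.7314, -0.1104]), array([ 0.777, -0.341]), array([ 0.5432, -0.3877]), array([ 0.4974, -0.1557])]
doorfree_in [0.5492 0.0419]
doorfree_out [0.5367 0.0428]
dh_in [ 0.5278 -0.1481]
dh_out [ 0.5154 -0.1466]
side door free [0.544  0.0435] hinge [ 0.5224 -0.1416]
cap [0.5196 0.266 ] [0.5196 0.2734]
bin rim T [array([ 0.6175, -0.025 ]), array([ 0.6086, -0.1098])] S [array([ 0.6147, -0.0263]), array([ 0.606 , -0.1045])]
mug [0.7286 0.1969] carton edge [0.6781 0.3117]
[[-0.0003  0.2646  0.9644]
 [-0.0009  0.9644 -0.2646]
 [-1.     -0.0009 -0.    ]]
```

```bash
python3 -m crank '[[[-0.3,-2.5,3.58],[0,0,0],9],[[-0.3,-2.5,3.58],[0,0,0],9],[[-0.3,-2.5,3.58],[0,0,0],9],[[-0.3,-2.5,3.58],[0,0,0],9],[[-0.3,-2.5,3.58],[0,0,0],9],[[-0.3,-2.5,3.58],[0,0,0],9],[[-0.3,-2.5,3.58],[0,0,0],9],[[-0.3,-2.5,3.58],[0,0,0],9]]'
python3 -m crank '[[[-0.3,-2.5,3.58],[0,0,0],9],[[-0.3,-2.5,3.58],[0,0,0],9],[[-0.3,-2.5,3.58],[0,0,0],9],[[-0.3,-2.5,3.58],[0,0,0],9],[[0,0,0],[-0.156,0,0],9],[[0,0,0],[0,0,0],9],[[0,0,0],[0,0,0],9],[[0,0,0],[0,0,0],9]]'
python3 - <<'E'
from h import *
s=read_state();print(s["position"],rot().as_matrix().round(4))
im=camera("wrist")[...,::-1].copy()
for p in [(.5196,.27,.17),(.5774,-.064,.078),(.4977,.0054,.245),(.514,-.1625,.26),(.5373,.0442,.26)]:
    u=wpix(p,s);print(u);cv2.circle(im,tuple(int(v) for v in u.round()),3,(0,0,255),1)
cv2.imwrite("pics/w1.png",cv2.resize(im,None,fx=1.5,fy=1.5))
E
```

```text
time: 1.1
position: [0.4091, 0.4051, 0.2104]
tool_rot: [-2.104, 1.57, -2.372]
wrist_force: [0.1, -0.1, 0.2]
grip_width: 0.986
time: 2.1
position: [0.5198, 0.2725, 0.2225]
tool_rot: [-2.409, 1.571, -2.522]
wrist_force: [0.0, -0.3, 0.1]
grip_width: 0.985
[0.51982486 0.27245233 0.22248813] [[-1.000e-04  1.127e-01  9.936e-01]
 [-1.000e-04  9.936e-01 -1.127e-01]
 [-1.000e+00 -1.000e-04 -1.000e-04]]
[249.15086619 196.82778337]
[ 41.59877292 235.62454227]
[-27.38734315 227.76293201]
[-88.60409219 248.82437479]
[ -0.71223858 273.09848583]
```

View pics/w1.png

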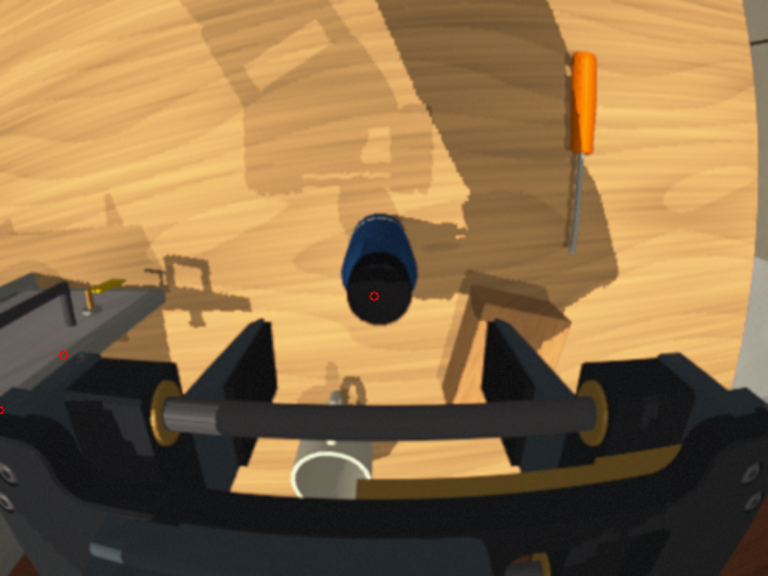

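The cap centre is at (380,289)/1.5, about 4 px off my prediction, so I'll shift 3 mm along tool −z. The jaws are already centred on it.

```bash
python3 -m crank '[[[1.5,0.05,-0.3],[0,0,0],9],[[2.5,0,0],[0,0,0],9],[[2.5,0,0],[0,0,0],9],[[1.6,0,0],[0,0,0],9],[[0,0,0],[0,0,0],9],[[0,0,0],[0,0,0],3],[[0,0,0],[0,0,0],3],[[0,0,0],[0,0,0],3]]' 30
python3 -m crank '[[[0,0,0],[0,0,0],3],[[0,0,0],[0,0,0],3],[[0,0,0],[0,0,0],3],[[0,0,0],[0,0,0],3],[[-1,0,0],[0,0,0],3],[[-1,0,0],[0,0,0],3],[[0,0,0],[0,0,0],3],[[0,0,0],[0,0,0],3]]' 30
```

```text
time: 3.15
position: [0.5175, 0.2731, 0.1421]
tool_rot: [0.552, 1.57, 0.44]
wrist_force: [1.0, 0.3, -0.3]
grip_width: 0.688
time: 4.15
position: [0.5171, 0.2729, 0.1614]
tool_rot: [-2.613, 1.571, -2.724]
wrist_force: [0.4, 0.1, 0.0]
grip_width: 0.329
```

The opening stopped at the commanded 3 cm with no load, so it isn't gripping. I'll look.

```bash
python3 - <<'E'
from h import *
s=read_state();print(s["position"],s["grip_width"],s["wrist_force"])
w=camera("wrist")[...,::-1];t=camera("top")[...,::-1]; a=camera("side")[...,::-1]
t2=cv2.resize(t[160:260,160:300],None,fx=2.8,fy=2.8)
a2=cv2.resize(a[120:240,140:280],None,fx=2.8,fy=2.8)[:280]
z=np.zeros((384,512+0,3),np.uint8);
cv2.imwrite("pics/m2.png",np.vstack([np.hstack([t2,a2])[:280],np.hstack([cv2.resize(w,(427,320)),np.zeros((320,784-427,3),np.uint8)])]))
E
```

```text
[0.51706955 0.27287598 0.16140558] 0.32939270748828214 [0.4497987  0.05954846 0.04231534]
```

View pics/m2.png

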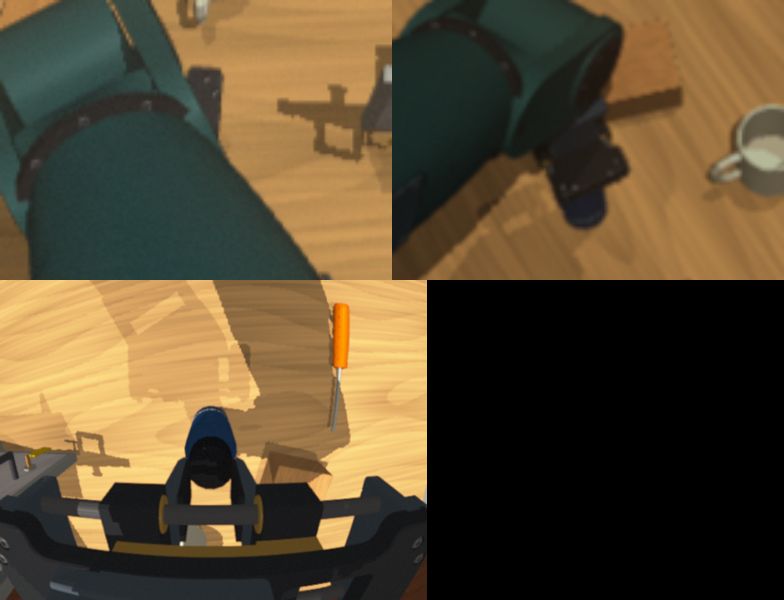

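```bash
python3 - <<'E'
from h import *
s=read_state()
print("tcp pix",wpix(s["position"]+[1e-6,0,0],s))
for z in(.17,.19): print(z,wonz((252,220),z,s),wonz((252,214),z,s))
for z in(0,.02): print("foot near",wonz((253,152),z,s))
w=camera("wrist")[...,::-1]
cv2.imwrite("pics/w3.png",cv2.resize(w[130:290,170:340],None,fx=3.5,fy=3.5,interpolation=cv2.INTER_CUBIC))
E
```

```text
tcp pix [251.90216655 219.52796686]
0.17 [0.51369682 0.2732749  0.17      ] [0.50928715 0.27377657 0.17      ]
0.19 [0.505413   0.27422512 0.19      ] [0.50147019 0.27467368 0.19      ]
foot near [0.49542494 0.27650844 0.        ]
foot near [0.49208301 0.27682839 0.02      ]
```

View pics/w3.png

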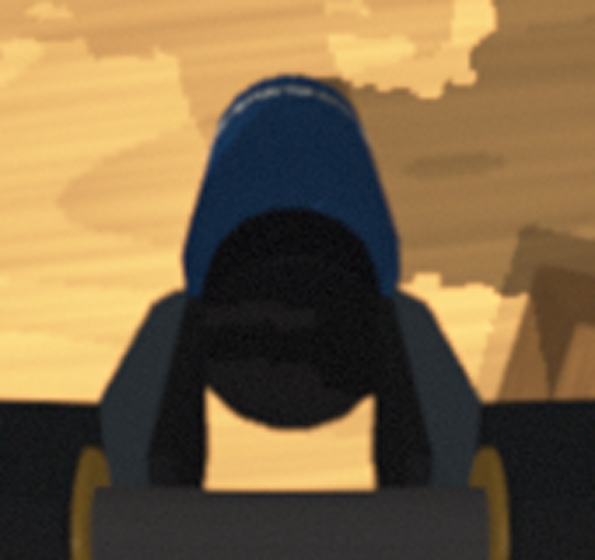

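```bash
python3 -m crank '[[[0,0,0],[0,0,0],2],[[0,0,0],[0,0,0],2],[[0,0,0],[0,0,0],2],[[0,0,0],[0,0,0],2],[[0,0,0],[0,0,0],2],[[0,0,0],[0,0,0],2],[[0,0,0],[0,0,0],2],[[0,0,0],[0,0,0],2]]' 30
python3 - <<'E'
from h import *
s=read_state();print(s["position"],s["grip_width"],s["wrist_force"])
w=camera("wrist")[...,::-1]
cv2.imwrite("pics/w4.png",cv2.resize(w[110:290,150:360],None,fx=3,fy=3,interpolation=cv2.INTER_CUBIC))
E
```

```text
time: 5.35
position: [0.5172, 0.2729, 0.1615]
tool_rot: [-2.356, 1.571, -2.468]
wrist_force: [0.5, 0.1, -0.3]
grip_width: 0.223
[0.51719089 0.27291665 0.1615072 ] 0.22253848352465114 [ 0.54967277  0.08619425 -0.27078475]
```

View pics/w4.png

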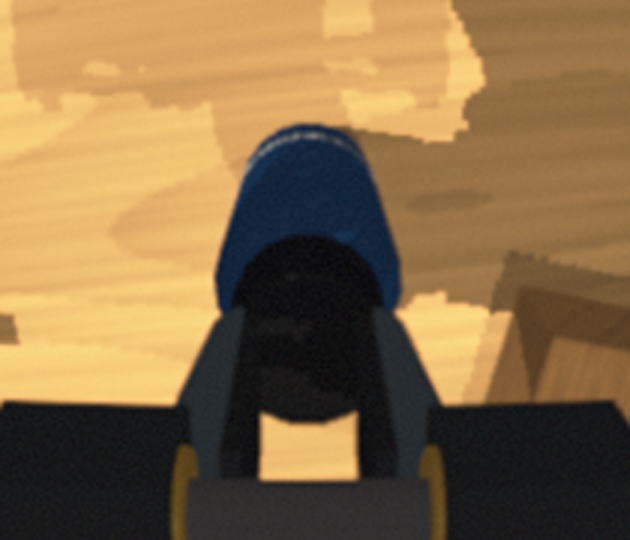

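The fingers now overlap the cap from above, so the cap top must be lower than I assumed. I'll triangulate it from the views I already have.

```bash
python3 - <<'E'
from h import *
s=read_state();s0=dict(s);s0["position"]=np.array([.51982,.27245,.22249]);s0["tool_rot"]=Ro.from_matrix(np.array([[0,.1127,.9936],[0,.9936,-.1127],[-1,0,0]])).as_euler("xyz")
for z in(.1,.12,.13,.14,.15,.16,.17): print(z,[p[:2].round(4) for p in(wonz((253.3,192.7),z,s0),wonz((252.3,220),z,s),onz("top",(208,207.2),z),onz("side",(204.3,175.5),z))])
for z in(0,): print([wonz((252,150),z,s)])
E
```

```text
0.1 [array([0.538 , 0.2719]), array([0.5432, 0.2703]), array([0.5313, 0.2747]), array([0.5279, 0.3   ])]
0.12 [array([0.5318, 0.2725]), array([0.5349, 0.2712]), array([0.528 , 0.2722]), array([0.5256, 0.2924])]
0.13 [array([0.5287, 0.2728]), array([0.5307, 0.2717]), array([0.5263, 0.271 ]), array([0.5245, 0.2887])]
0.14 [array([0.5256, 0.2731]), array([0.5266, 0.2722]), array([0.5246, 0.2698]), array([0.5233, 0.2849])]
0.15 [array([0.5224, 0.2735]), array([0.5224, 0.2726]), array([0.523 , 0.2685]), array([0.5221, 0.2811])]
0.16 [array([0.5193, 0.2738]), array([0.5183, 0.2731]), array([0.5213, 0.2673]), array([0.521 , 0.2773])]
0.17 [array([0.5162, 0.2741]), array([0.5141, 0.2736]), array([0.5196, 0.266 ]), array([0.5198, 0.2735])]
[array([0.49320037, 0.27570048, 0.        ])]<sys>:0: UserWarning: Gimbal lock detected. Setting third angle to zero since it is not possible to uniquely determine all angles.
```

```bash
python3 -m crank '[[[-2,0,0],[0,0,0],8],[[-1.5,0,0],[0,0,0],8],[[0,0,0.4],[0,0,0],8],[[0,0,0],[0,0,0],8],[[0,0,0],[0,0,0],8],[[0,0,0],[0,0,0],8],[[2.5,0,0],[0,0,0],8],[[2.5,0,0],[0,0,0],8]]'
python3 -m crank '[[[1.4,0,0],[0,0,0],8],[[1,0,0],[0,0,0],8],[[0,0,0],[0,0,0],2],[[0,0,0],[0,0,0],2],[[0,0,0],[0,0,0],2],[[0,0,0],[0,0,0],2],[[0,0,0],[0,0,0],2],[[0,0,0],[0,0,0],2]]' 30
python3 - <<'E'
from h import *
s=read_state();print(s["position"],s["grip_width"],s["wrist_force"])
E
```

```text
time: 6.4
position: [0.5212, 0.2725, 0.1459]
tool_rot: [0.584, 1.57, 0.472]
wrist_force: [-0.2, -0.0, -0.2]
grip_width: 0.878
time: 7.4
position: [0.5214, 0.2726, 0.1229]
tool_rot: [0.468, 1.57, 0.357]
wrist_force: [-0.6, -1.2, 4.1]
grip_width: 0.43
[0.52142495 0.27255199 0.12286086] 0.429661909537565 [-0.58009061 -1.18110596  4.10862542]
```

It gripped at 39 mm, which matches the 40 mm cap. Next I'll lift it and carry it along the door's axes: tool z +9.3 cm, tool y −32.3 cm.

```bash
python3 -m crank '[[[-0.5,0,0],[0,0,0],2],[[-1.5,0,0],[0,0,0],2],[[-2.5,0,0],[0,0,0],2],[[-3,0,0],[0,0,0],2],[[-3,0,0],[0,0,0],2],[[-3,0,0],[0,0,0],2],[[-2,0,0],[0,0,0],2],[[-0.5,0,0],[0,0,0],2]]' 30
python3 -m crank '[[[0,-1,1.5],[0,0,0],2],[[0,-2,2.4],[0,0,0],2],[[0,-2,2.4],[0,0,0],2],[[0,-2,2],[0,0,0],2],[[0,-3,1],[0,0,0],2],[[0,-3,0],[0,0,0],2],[[0,-3,0],[0,0,0],2],[[0,-3,0],[0,0,0],2]]' 30
python3 -m crank '[[[0,-3,0],[0,0,0],2],[[0,-3,0],[0,0,0],2],[[0,-3,0],[0,0,0],2],[[0,-2.5,0],[0,0,0],2],[[0,-1.3,0],[0,0,0],2],[[0,-0.5,0],[0,0,0],2],[[0,0,0],[0,0,0],2],[[0,0,0],[0,0,0],2]]' 30
python3 - <<'E'
from h import *
np.set_printoptions(precision=4,suppress=True)
s=read_state();print(s["position"],s["grip_width"],s["wrist_force"],rot().as_matrix().round(3))
H=np.array([.514,-.1625]);Y=np.array([.112,.9937]);X=np.array([.9937,-.112]);d=s["position"][:2]-H;print("door xy",d@X,d@Y)
w=camera("wrist")[...,::-1].copy();a=camera("side")[...,::-1]; t=camera("top")[...,::-1]
for x,y in[(.018,.065),(.018,.145),(.086,.145),(.086,.065)]:
    u=wpix([*(H+x*X+y*Y),.13],s);cv2.circle(w,tuple(int(v) for v in u.round()),2,(0,0,255),-1)
for y in(0,.208): u=wpix([*(H+y*Y),.26],s);cv2.circle(w,tuple(int(v) for v in u.round()),2,(0,255,0),-1)
top=cv2.resize(w[60:330,60:450],None,fx=2,fy=2)
cv2.imwrite("pics/p5.png",top)
cv2.imwrite("pics/p5s.png",np.hstack([cv2.resize(a[180:330,200:360],None,fx=2.4,fy=2.4),cv2.resize(t[110:260,280:440],None,fx=2.4,fy=2.4)]))
E
```

```text
time: 8.4
position: [0.5216, 0.2726, 0.2839]
tool_rot: [0.538, 1.569, 0.426]
wrist_force: [0.8, -0.3, -4.0]
grip_width: 0.43
time: 9.4
position: [0.5921, 0.0714, 0.281]
tool_rot: [-2.852, 1.569, -2.964]
wrist_force: [0.9, -0.2, -3.2]
grip_width: 0.433
time: 10.4
position: [0.5776, -0.0583, 0.2824]
tool_rot: [2.416, 1.571, 2.305]
wrist_force: [-0.2, 0.2, -3.2]
grip_width: 0.43
[ 0.5776 -0.0583  0.2824] 0.4296720870182959 [-0.154   0.2424 -3.1855] [[-0.     0.111  0.994]
 [ 0.     0.994 -0.111]
 [-1.     0.    -0.   ]]
door xy 0.05157937879857594 0.11064870338921086
```

View pics/p5.png

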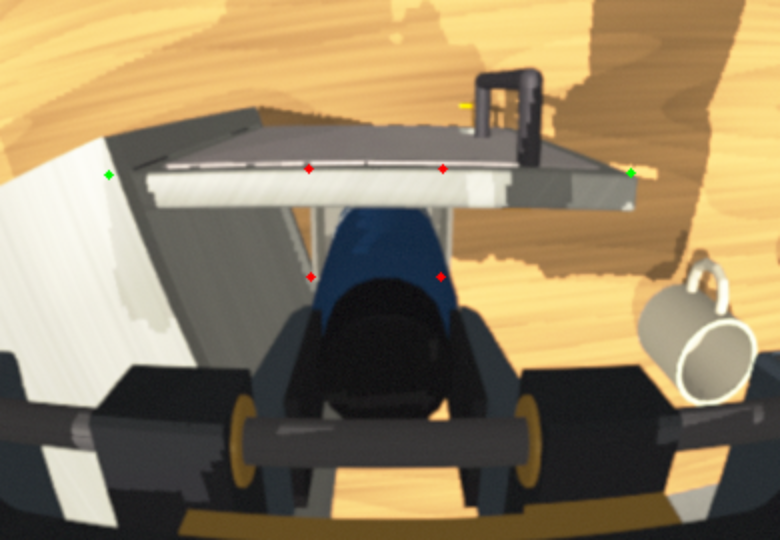

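Door corner and bin rim are within about 2 mm of prediction. The flask's offset along tool z in the grip is less clear, so I'll check it in the side view.

View pics/p5s.png

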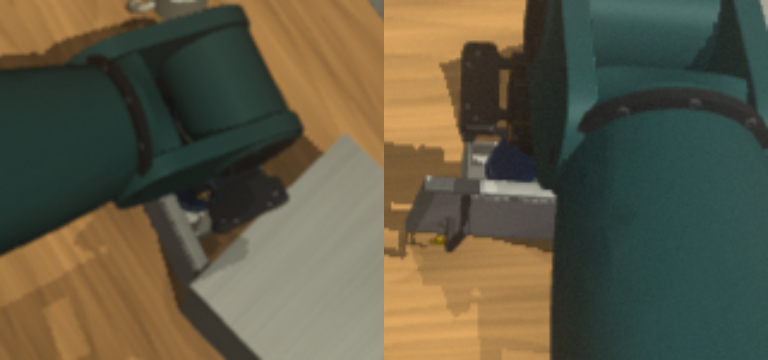

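```bash
python3 -m crank '[[[0,0,0.3],[0,0,0],2],[[0.5,0,0],[0,0,0],2],[[1,0,0],[0,0,0],2],[[1,0,0],[0,0,0],2],[[0.7,0,0],[0,0,0],2],[[0.7,0,0],[0,0,0],2],[[0.7,0,0],[0,0,0],2],[[0,0,0],[0,0,0],2]]' 30
```

```text
time: 11.55
position: [0.5803, -0.0592, 0.236]
tool_rot: [3.124, 1.57, 3.012]
wrist_force: [0.5, -0.4, -2.8]
grip_width: 0.432
```

The foot is below the rim with no contact force, so I'll carry on down.

```bash
python3 -m crank '[[[0.7,0,0],[0,0,0],2],[[0.7,0,0],[0,0,0],2],[[0.7,0,0],[0,0,0],2],[[0.6,0,0],[0,0,0],2],[[0.4,0,0],[0,0,0],2],[[0.2,0,0],[0,0,0],2],[[0,0,0],[0,0,0],2],[[0,0,0],[0,0,0],2]]' 30
```

```text
time: 12.55
position: [0.5807, -0.0592, 0.2037]
tool_rot: [-0.06, 1.57, -0.172]
wrist_force: [-0.4, 0.4, -3.5]
grip_width: 0.434
```

```bash
python3 -m crank '[[[0.2,0,0],[0,0,0],2],[[0.1,0,0],[0,0,0],2],[[0,0,0],[0,0,0],2],[[0,0,0],[0,0,0],6.5],[[0,0,0],[0,0,0],6.5],[[0,0,0],[0,0,0],6.5],[[0,0,0],[0,0,0],6.5],[[-1,0,0],[0,0,0],6.5]]' 
python3 -m crank '[[[-2,0,0],[0,0,0],6.5],[[-2.5,0,0],[0,0,0],6.5],[[-2.5,0,0],[0,0,0],6.5],[[-2,0,0],[0,0,0],6.5],[[-1,0,0],[0,0,0],6.5],[[0,0,0],[0,0,0],6.5],[[0,0,0],[0,0,0],6.5],[[0,0,0],[0,0,0],6.5]]' 
python3 - <<'E'
from h import *
s=read_state();print(s["position"],s["grip_width"],s["wrist_force"])
w=camera("wrist")[...,::-1].copy()
H=np.array([.514,-.1625]);Y=np.array([.112,.9937]);X=np.array([.9937,-.112])
for y in(0,.208): u=wpix([*(H+y*Y),.26],s);print(u)
for z in(.232,.248): print(wpix([*(H+.105*Y+.052*X),z],s))
cv2.imwrite("pics/p6.png",cv2.resize(w[60:330,60:450],None,fx=2,fy=2))
E
```

```text
time: 13.55
position: [0.5801, -0.0592, 0.2103]
tool_rot: [3.112, 1.569, 3.0]
wrist_force: [-0.5, -0.1, 0.5]
grip_width: 0.712
time: 14.55
position: [0.5802, -0.0592, 0.3097]
tool_rot: [3.131, 1.569, 3.02]
wrist_force: [1.0, 0.1, 0.1]
grip_width: 0.714
[ 0.58020897 -0.05917829  0.30968117] 0.7139211919126617 [1.00125289 0.13855746 0.11967   ]
[127.46918712 139.28532179]
[363.87907818 138.43957603]
[246.65809029 186.52764971]
[246.3547225  191.39686746]
```

View pics/p6.png

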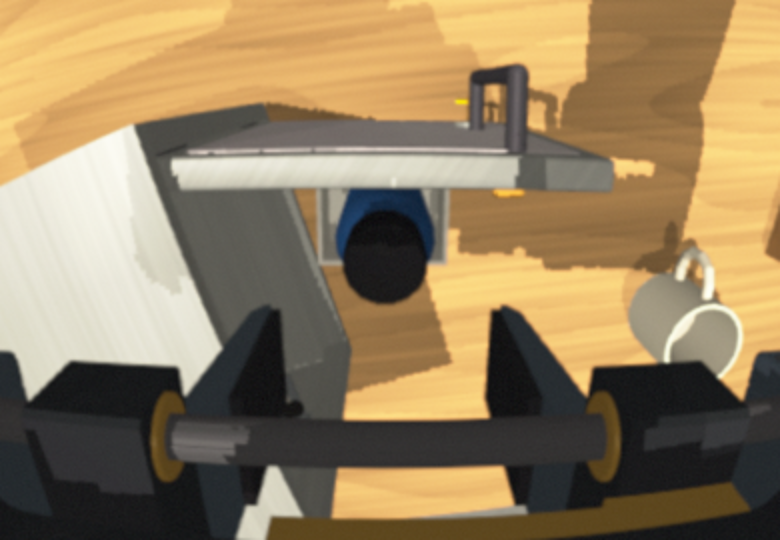

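The flask is standing in the bin, with the cap at about (385,258) and clear of the walls. The handle bar top is at (516,72) in the crop. Next I'll check the handle position and the room left in the joints.

```bash
python3 - <<'E'
from h import *
np.set_printoptions(precision=4,suppress=True)
s=read_state();print(s["joints"])
H=np.array([.514,-.1625]);Y=np.array([.112,.9937]);X=np.array([.9937,-.112])
for uv,z in(((318,95),.245),((366,139),.26),((302,63+0),.245)):
    d=wonz(uv,z,s)[:2]-H;print(d@X,d@Y)
E
```

```text
[-0.1416  0.0678  1.8816 -0.      1.1934 -1.6006]
-0.03586825846468973 0.16841109263336335
0.000475060582384848 0.21007494343168395
-0.06401832644321796 0.15380393869265224
```

```bash
python3 -m crank '[[[0,1.9,-3],[0,0,0],9],[[0,1.9,-3],[0,0,0],9],[[0,1.9,-3],[0,0,0],9],[[0,0,0],[0,0,0],9],[[1.5,0,0],[0,0,0],9],[[2,0,0],[0,0,0],9],[[2,0,0],[0,0,0],9],[[1,0,0],[0,0,0],9]]'
python3 -m crank '[[[1.5,0,0],[0,0,0],9],[[1.5,0,0],[0,0,0],9],[[0.8,0,0],[0,0,0],9],[[0,0,0],[0,0,0],9],[[0,0,0],[0,0,0],9],[[0,0,0],[0,0,0],3],[[0,0,0],[0,0,0],3],[[0,0,0],[0,0,0],3]]' 15
```

```text
time: 15.6
position: [0.4972, 0.007, 0.2435]
tool_rot: [-3.031, 1.568, 3.139]
wrist_force: [0.3, 0.7, 0.0]
grip_width: 0.989
time: 16.6
position: [0.4975, 0.0075, 0.2077]
tool_rot: [0.041, 1.57, -0.071]
wrist_force: [0.5, 0.3, 0.0]
grip_width: 0.686
```

```bash
python3 -m crank '[[[0,0,0],[0,0,0],0],[[0,0,0],[0,0,0],0],[[0,0,0],[0,0,0],0],[[0,0,0],[0,0,0],0],[[0,0,0],[0,0,0],0],[[0,0,0],[0,0,0],0],[[0,0,0],[0,0,0],0],[[0,0,0],[0,0,0],0]]' 15; python3 -c "
from h import *
print(read_state())"
```

```text
time: 17.6
position: [0.4973, 0.0088, 0.2075]
tool_rot: [1.794, 1.568, 1.682]
wrist_force: [-0.7, 14.5, 1.1]
grip_width: 0.106
{'time': 17.6, 'joints': array([-0.03073021,  0.02558728,  2.12410681,  0.00312898,  0.99227398,
       -1.49095861]), 'joint_velocities': array([-0.00011612,  0.00061678, -0.00062273, -0.00076073, -0.00147958,
       -0.00051667]), 'tau': array([ -7.0295383 , -44.19702172, -42.55629659,  -3.02327849,
        -0.21214675,   0.07121591]), 'position': array([0.49734085, 0.00879905, 0.20750953]), 'tool_rot': array([1.79383859, 1.56815008, 1.68155928]), 'wrist_force': array([-0.66006701, 14.50866183,  1.05508973]), 'wrist_torque': array([2.63996253, 0.10133979, 0.08593387]), 'grip_width': 0.10634365839190309}
```

I've got hold of the bar at 9.7 mm. Next I'll remove the 1.5 mm radial bias and swing the door in along its arc.

```bash
python3 -m crank '[[[0,0.15,0],[0,0,0],0],[[0,0.11,0.66],[0.04,0,0],0],[[0,0.23,1.33],[0.08,0,0],0],[[0,0.23,1.33],[0.08,0,0],0],[[0,0.23,1.33],[0.08,0,0],0],[[0,0.23,1.33],[0.08,0,0],0],[[0,0.11,0.66],[0.04,0,0],0],[[0,0,0],[0,0,0],0]]' 40; cat >> h.py <<'E'
H=np.array([.5136,-.1591])
def st():
    s=read_state();R=Ro.from_euler("xyz",s["tool_rot"]).as_matrix();d=s["position"][:2]-H
    print("t",s["time"],"yaw",np.arctan2(R[1,1],R[0,1]).round(4),"door est",(np.arctan2(d[1],d[0])-np.arctan2(.035,.165)-.194).round(4),"r",np.hypot(*d).round(4),"f tool",(R.T@s["wrist_force"]).round(2),"pos",s["position"].round(4),"g",round(s["grip_width"]*91.2,1),"F",s["wrist_force"].round(2))
E
python3 -c "
from h import *
st()"
```

```text
time: 18.6
position: [0.5643, 0.0016, 0.2075]
tool_rot: [-1.204, 1.571, -1.716]
wrist_force: [0.1, -2.7, 2.1]
grip_width: 0.095
t 18.6 yaw 1.0594 door est 0.862 r 0.1685 f tool [-2.09 -2.28  1.41] pos [0.5643 0.0016 0.2075] g 8.6 F [ 0.11 -2.67  2.09]
```

```bash
python3 -m crank '[[[0,0.11,0.66],[0.04,0,0],0],[[0,0.23,1.33],[0.08,0,0],0],[[0,0.23,1.33],[0.08,0,0],0],[[0,0.23,1.33],[0.08,0,0],0],[[0,0.23,1.33],[0.08,0,0],0],[[0,0.23,1.33],[0.08,0,0],0],[[0,0.23,1.33],[0.08,0,0],0],[[0,0.11,0.66],[0.04,0,0],0]]' 40; python3 -c "
from h import *
st()"
```

```text
time: 19.6
position: [0.6419, -0.0502, 0.2075]
tool_rot: [-1.697, 1.57, -2.772]
wrist_force: [-3.8, -2.8, 4.3]
grip_width: 0.094
t 19.6 yaw 0.4961 door est 0.301 r 0.1683 f tool [-4.27 -4.65  0.62] pos [ 0.6419 -0.0502  0.2075] g 8.6 F [-3.79 -2.76  4.28]
```

```bash
python3 -m crank '[[[0,0.11,0.66],[0.04,0,0],0],[[0,0.11,0.66],[0.04,0,0],0],[[0,0.11,0.66],[0.04,0,0],0],[[0,0.06,0.33],[0.02,0,0],0],[[0,0.05,0.33],[0.02,0,0],0],[[0,0,0],[0,0,0],0],[[0,0,0],[0,0,0],0],[[0,0,0],[0,0,0],0]]' 40; python3 -c "
from h import *
st()"
```

```text
time: 20.6
position: [0.6571, -0.0714, 0.2075]
tool_rot: [1.4, 1.571, 0.168]
wrist_force: [-1.1, -1.1, 0.1]
grip_width: 0.099
t 20.6 yaw 0.3393 door est 0.1458 r 0.1682 f tool [-0.08 -1.42  0.67] pos [ 0.6571 -0.0714  0.2075] g 9.0 F [-1.12 -1.1   0.08]
```

```bash
python3 -m crank '[[[0,0.02,0.1],[0.006,0,0],0],[[0,0.02,0.1],[0.006,0,0],0],[[0,0.02,0.1],[0.006,0,0],0],[[0,0.02,0.1],[0.006,0,0],0],[[0,0,0],[0,0,0],0],[[0,0,0],[0,0,0],0],[[0,0,0],[0,0,0],0],[[0,0,0],[0,0,0],0]]' 40; python3 -c "
from h import *
st()"
```

```text
time: 21.6
position: [0.6592, -0.075, 0.2076]
tool_rot: [1.383, 1.571, 0.127]
wrist_force: [3.4, 0.1, -2.1]
grip_width: 0.096
t 21.6 yaw 0.315 door est 0.1206 r 0.1681 f tool [2.11 3.26 0.92] pos [ 0.6592 -0.075   0.2076] g 8.8 F [ 3.38  0.14 -2.11]
```

```bash
python3 -m crank '[[[0,0.02,0.1],[0.006,0,0],0],[[0,0.02,0.1],[0.006,0,0],0],[[0,0.02,0.1],[0.006,0,0],0],[[0,0.02,0.1],[0.006,0,0],0],[[0,0,0],[0,0,0],0],[[0,0,0],[0,0,0],0],[[0,0,0],[0,0,0],0],[[0,0,0],[0,0,0],0]]' 40; python3 -c "
from h import *
st()"
```

```text
time: 22.6
position: [0.6611, -0.0784, 0.2075]
tool_rot: [2.913, 1.57, 1.633]
wrist_force: [3.5, 4.7, -1.2]
grip_width: 0.098
t 22.6 yaw 0.2907 door est 0.0976 r 0.1681 f tool [ 1.24  4.73 -3.5 ] pos [ 0.6611 -0.0784  0.2075] g 9.0 F [ 3.53  4.71 -1.24]
```

The resistance has started, so I'll use half-millimetre steps from here.

```bash
python3 -m crank '[[[0,0.01,0.05],[0.003,0,0],0],[[0,0.01,0.05],[0.003,0,0],0],[[0,0.01,0.05],[0.003,0,0],0],[[0,0.01,0.05],[0.003,0,0],0],[[0,0,0],[0,0,0],0],[[0,0,0],[0,0,0],0],[[0,0,0],[0,0,0],0],[[0,0,0],[0,0,0],0]]' 40; python3 -c "
from h import *
st()"
```

```text
time: 23.6
position: [0.6615, -0.0791, 0.2075]
tool_rot: [-2.835, 1.568, 2.157]
wrist_force: [-0.5, 13.1, 2.2]
grip_width: 0.099
t 23.6 yaw 0.2788 door est 0.0931 r 0.1681 f tool [ -2.19   3.07 -12.73] pos [ 0.6615 -0.0791  0.2075] g 9.0 F [-0.55 13.07  2.22]
```

```bash
python3 -m crank '[[[0,0.01,0.05],[0.003,0,0],0],[[0,0.01,0.05],[0.003,0,0],0],[[0,0,0],[0,0,0],0],[[0,0,0],[0,0,0],0],[[0,0,0],[0,0,0],0],[[0,0,0],[0,0,0],0],[[0,0,0],[0,0,0],0],[[0,0,0],[0,0,0],0]]' 40; python3 -c "
from h import *
st()"
```

```text
time: 24.6
position: [0.662, -0.08, 0.2075]
tool_rot: [-2.858, 1.568, 2.127]
wrist_force: [-0.9, 12.9, 1.5]
grip_width: 0.099
t 24.6 yaw 0.2729 door est 0.0868 r 0.1682 f tool [ -1.52   2.57 -12.69] pos [ 0.662  -0.08    0.2075] g 9.0 F [-0.94 12.91  1.55]
```

```bash
python3 -m crank '[[[0,0.01,0.05],[0.003,0,0],0],[[0,0.01,0.05],[0.003,0,0],0],[[0,0,0],[0,0,0],0],[[0,0,0],[0,0,0],0],[[0,0,0],[0,0,0],0],[[0,0,0],[0,0,0],0],[[0,0,0],[0,0,0],0],[[0,0,0],[0,0,0],0]]' 40; python3 -c "
from h import *
st()"
```

```text
time: 25.6
position: [0.6626, -0.0812, 0.2075]
tool_rot: [-2.904, 1.569, 2.076]
wrist_force: [0.9, 11.0, 0.9]
grip_width: 0.101
t 25.6 yaw 0.2668 door est 0.0788 r 0.1681 f tool [ -0.84   3.75 -10.35] pos [ 0.6626 -0.0812  0.2075] g 9.2 F [ 0.88 10.97  0.85]
```

```bash
python3 -m crank '[[[0,0.01,0.05],[0.003,0,0],0],[[0,0,0],[0,0,0],0],[[0,0,0],[0,0,0],0],[[0,0,0],[0,0,0],0],[[0,0,0],[0,0,0],0],[[0,0,0],[0,0,0],0],[[0,0,0],[0,0,0],0],[[0,0,0],[0,0,0],0]]' 40; python3 -c "
from h import *
st()"
```

```text
time: 26.6
position: [0.6629, -0.0818, 0.2075]
tool_rot: [-2.955, 1.569, 2.021]
wrist_force: [1.8, 9.0, 0.8]
grip_width: 0.1
t 26.6 yaw 0.2638 door est 0.0745 r 0.1681 f tool [-0.74  4.13 -8.21] pos [ 0.6629 -0.0818  0.2075] g 9.1 F [1.85 9.   0.75]
```

```bash
python3 -m crank '[[[0,0.01,0.05],[0.003,0,0],0],[[0,0.01,0.05],[0.003,0,0],0],[[0,0,0],[0,0,0],0],[[0,0,0],[0,0,0],0],[[0,0,0],[0,0,0],0],[[0,0,0],[0,0,0],0],[[0,0,0],[0,0,0],0],[[0,0,0],[0,0,0],0]]' 40; python3 -c "
from h import *
st()"
```

```text
time: 27.6
position: [0.6636, -0.0832, 0.2076]
tool_rot: [2.972, 1.57, 1.659]
wrist_force: [3.1, 5.8, -2.3]
grip_width: 0.098
t 27.6 yaw 0.2578 door est 0.0653 r 0.1681 f tool [ 2.32  4.47 -4.86] pos [ 0.6636 -0.0832  0.2076] g 8.9 F [ 3.08  5.84 -2.32]
```

```bash
python3 -m crank '[[[0,0.01,0.05],[0.003,0,0],0],[[0,0,0],[0,0,0],0],[[0,0,0],[0,0,0],0],[[0,0,0],[0,0,0],0],[[0,0,0],[0,0,0],0],[[0,0,0],[0,0,0],0],[[0,0,0],[0,0,0],0],[[0,0,0],[0,0,0],0]]' 40; python3 -c "
from h import *
st()"
```

```text
time: 28.6
position: [0.664, -0.0839, 0.2076]
tool_rot: [2.273, 1.57, 0.957]
wrist_force: [3.8, 3.9, -0.7]
grip_width: 0.096
t 28.6 yaw 0.2548 door est 0.0609 r 0.1681 f tool [ 0.69  4.68 -2.86] pos [ 0.664  -0.0839  0.2076] g 8.7 F [ 3.81  3.94 -0.69]
```

```bash
python3 -m crank '[[[0,0.01,0.05],[0.003,0,0],0],[[0,0.01,0.05],[0.003,0,0],0],[[0,0,0],[0,0,0],0],[[0,0,0],[0,0,0],0],[[0,0,0],[0,0,0],0],[[0,0,0],[0,0,0],0],[[0,0,0],[0,0,0],0],[[0,0,0],[0,0,0],0]]' 40; python3 -c "
from h import *
st()"
```

```text
time: 29.6
position: [0.6644, -0.0848, 0.2076]
tool_rot: [2.197, 1.57, 0.875]
wrist_force: [4.9, 4.2, -1.6]
grip_width: 0.098
t 29.6 yaw 0.2488 door est 0.0545 r 0.1681 f tool [ 1.59  5.83 -2.85] pos [ 0.6644 -0.0848  0.2076] g 9.0 F [ 4.95  4.2  -1.58]
```

```bash
python3 -m crank '[[[0,0.01,0.05],[0.003,0,0],0],[[0,0,0],[0,0,0],0],[[0,0,0],[0,0,0],0],[[0,0,0],[0,0,0],0],[[0,0,0],[0,0,0],0],[[0,0,0],[0,0,0],0],[[0,0,0],[0,0,0],0],[[0,0,0],[0,0,0],0]]' 40; python3 -c "
from h import *
st()"
```

```text
time: 30.6
position: [0.6645, -0.085, 0.2076]
tool_rot: [2.97, 1.57, 1.645]
wrist_force: [3.6, 6.3, -1.0]
grip_width: 0.1
t 30.6 yaw 0.2458 door est 0.0533 r 0.1681 f tool [ 0.97  5.06 -5.25] pos [ 0.6645 -0.085   0.2076] g 9.1 F [ 3.63  6.32 -0.97]
```

```bash
python3 -m crank '[[[0,0.01,0.05],[0.003,0,0],0],[[0,0,0],[0,0,0],0],[[0,0,0],[0,0,0],0],[[0,0,0],[0,0,0],0],[[0,0,0],[0,0,0],0],[[0,0,0],[0,0,0],0],[[0,0,0],[0,0,0],0],[[0,0,0],[0,0,0],0]]' 40; python3 -c "
from h import *
st()"
```

```text
time: 31.6
position: [0.6646, -0.0852, 0.2076]
tool_rot: [-3.071, 1.57, 1.884]
wrist_force: [2.1, 7.7, -0.2]
grip_width: 0.094
t 31.6 yaw 0.2428 door est 0.0523 r 0.1681 f tool [ 0.17  3.93 -7.  ] pos [ 0.6646 -0.0852  0.2076] g 8.6 F [ 2.13  7.74 -0.16]
```

It's now stiff (0.5 mm commanded moves it 0.2 mm) after the rise and fall in force, so it's on the buffer past the catch. I'll ease off and let go.

```bash
python3 -m crank '[[[0,0.02,-0.04],[0,0,0],0],[[0,0,0],[0,0,0],1.5],[[0,0,0],[0,0,0],3],[[0,0,0],[0,0,0],4],[[0,0,0],[0,0,0],4],[[0,0,0],[0,0,0],4],[[0,0,0],[0,0,0],4],[[0,0,0],[0,0,0],4]]' 40; python3 -m crank '[[[0,0,0],[0,0,0],4],[[0,0,0],[0,0,0],4],[[0,0,0],[0,0,0],4],[[0,0,0],[0,0,0],4],[[0,0,0],[0,0,0],4],[[0,0,0],[0,0,0],4],[[0,0,0],[0,0,0],4],[[0,0,0],[0,0,0],4]]';python3 -c "
from h import *
st()
w=camera('wrist')[...,::-1]
cv2.imwrite('pics/w7.png',w)"
```

```text
time: 32.6
position: [0.6648, -0.0855, 0.2075]
tool_rot: [1.229, 1.571, -0.099]
wrist_force: [0.1, -0.1, -0.3]
grip_width: 0.441
time: 33.6
position: [0.6648, -0.0855, 0.2075]
tool_rot: [-1.954, 1.571, 3.001]
wrist_force: [0.9, 0.7, 0.2]
grip_width: 0.441
t 33.6 yaw 0.243 door est 0.05 r 0.1682 f tool [-0.22  1.08 -0.5 ] pos [ 0.6648 -0.0855  0.2075] g 40.2 F [0.93 0.74 0.22]
```

```bash
python3 -c "
from h import *
s=read_state();w=cv2.imread('pics/w7.png')
for a,c in((.0523,(0,0,255)),(.10,(0,255,0))):
    t=a+.194;Y=np.array([np.cos(t),np.sin(t)]);X=np.array([Y[1],-Y[0]])
    for x,y,z in((-.035,.165,.245),(0,.208,.26),(0,.06,.26),(.015,.208,.26)):
        u=wpix([*(H+x*X+y*Y),z],s);print(a,u);cv2.circle(w,tuple(int(v) for v in u.round()),1,c,-1)
cv2.imwrite('pics/w7b.png',cv2.resize(w[120:310,130:390],None,fx=3,fy=3,interpolation=cv2.INTER_CUBIC))"
```

```text
0.0523 [250.80916072 244.55777698]
0.0523 [320.0498174  303.19869981]
0.0523 [ 95.8924187  295.47528189]
0.0523 [317.41185009 320.72507791]
0.1 [247.59436079 232.87644064]
0.1 [321.44359013 290.65317214]
0.1 [ 94.76364115 292.07595106]
0.1 [319.88461012 309.26530899]
```

View pics/w7b.png

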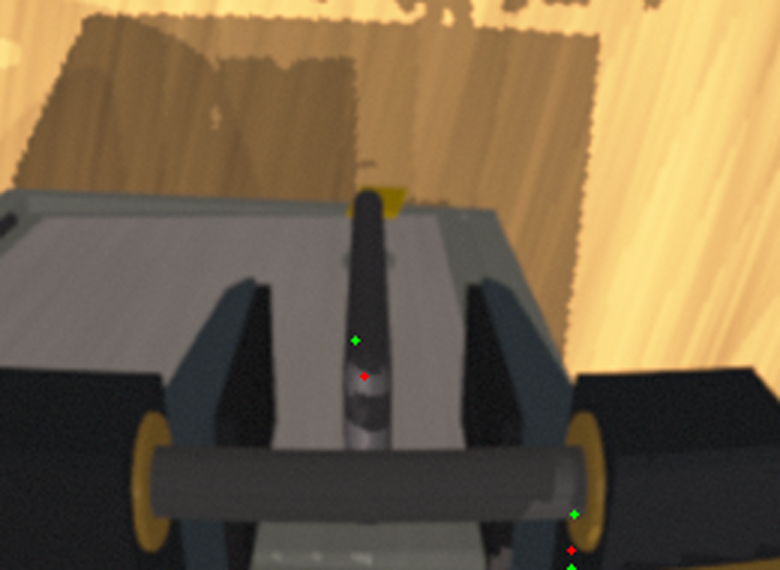

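The bar's top bend at about (367,378) matches the shut prediction (red) rather than the sprung-back one (green), so the door is held with the robot clear of it. I'll take the handle again and pull through the catch.

```bash
python3 -m crank '[[[0,0,0],[0,0,0],0],[[0,0,0],[0,0,0],0],[[0,0,0],[0,0,0],0],[[0,0,0],[0,0,0],0],[[0,0,0],[0,0,0],0],[[0,0,0],[0,0,0],0],[[0,0,0],[0,0,0],0],[[0,0,0],[0,0,0],0]]' 40; python3 -c "
from h import *
st()"; python3 -m crank '[[[0,-0.02,-0.08],[-0.005,0,0],0],[[0,-0.02,-0.08],[-0.005,0,0],0],[[0,0,0],[0,0,0],0],[[0,0,0],[0,0,0],0],[[0,-0.02,-0.08],[-0.005,0,0],0],[[0,-0.02,-0.08],[-0.005,0,0],0],[[0,-0.02,-0.08],[-0.005,0,0],0],[[0,-0.02,-0.08],[-0.005,0,0],0]]' 40;python3 -c "
from h import *
st()"
```

```text
time: 34.65
position: [0.6647, -0.0855, 0.2075]
tool_rot: [-1.815, 1.571, 3.141]
wrist_force: [-2.6, -0.0, 1.5]
grip_width: 0.096
t 34.65 yaw 0.2431 door est 0.0504 r 0.1681 f tool [-1.49 -2.54 -0.59] pos [ 0.6647 -0.0855  0.2075] g 8.8 F [-2.61 -0.04  1.49]
time: 35.65
position: [0.6622, -0.0806, 0.2075]
tool_rot: [-2.809, 1.57, 2.177]
wrist_force: [-3.9, 2.4, 3.7]
grip_width: 0.099
t 35.65 yaw 0.2734 door est 0.0827 r 0.1681 f tool [-3.7  -3.09 -3.39] pos [ 0.6622 -0.0806  0.2075] g 9.0 F [-3.89  2.42  3.71]
```

```bash
python3 -m crank '[[[0,-0.04,-0.16],[-0.01,0,0],0],[[0,-0.04,-0.16],[-0.01,0,0],0],[[0,-0.04,-0.16],[-0.01,0,0],0],[[0,-0.07,-0.33],[-0.02,0,0],0],[[0,-0.07,-0.33],[-0.02,0,0],0],[[0,-0.15,-0.66],[-0.04,0,0],0],[[0,-0.15,-0.66],[-0.04,0,0],0],[[0,-0.15,-0.66],[-0.04,0,0],0]]' 40;python3 -c "
from h import *
st()"
```

```text
time: 36.65
position: [0.6447, -0.0539, 0.2076]
tool_rot: [0.805, 1.571, -0.3]
wrist_force: [1.3, -1.3, -1.0]
grip_width: 0.097
t 36.65 yaw 0.466 door est 0.2732 r 0.1681 f tool [0.99 0.6  1.71] pos [ 0.6447 -0.0539  0.2076] g 8.9 F [ 1.31 -1.26 -0.99]
```

```bash
python3 -m crank '[[[0,-0.33,-1.31],[-0.08,0,0],0],[[0,-0.33,-1.31],[-0.08,0,0],0],[[0,-0.33,-1.31],[-0.08,0,0],0],[[0,-0.33,-1.31],[-0.08,0,0],0],[[0,-0.33,-1.31],[-0.08,0,0],0],[[0,-0.33,-1.31],[-0.08,0,0],0],[[0,-0.33,-1.31],[-0.08,0,0],0],[[0,-0.15,-0.66],[-0.04,0,0],0]]' 40;python3 -c "
from h import *
st()"
```

```text
time: 37.65
position: [0.5619, 0.0023, 0.2075]
tool_rot: [-1.813, 1.57, -2.318]
wrist_force: [-0.8, -3.5, -1.3]
grip_width: 0.099
t 37.65 yaw 1.0659 door est 0.8772 r 0.1685 f tool [ 1.3  -3.44  1.  ] pos [0.5619 0.0023 0.2075] g 9.1 F [-0.79 -3.49 -1.29]
```

```bash
python3 -m crank '[[[0,-0.15,-0.66],[-0.04,0,0],0],[[0,-0.33,-1.31],[-0.08,0,0],0],[[0,-0.33,-1.31],[-0.08,0,0],0],[[0,-0.33,-1.31],[-0.08,0,0],0],[[0,-0.33,-1.31],[-0.08,0,0],0],[[0,-0.33,-1.31],[-0.08,0,0],0],[[0,-0.33,-1.31],[-0.08,0,0],0],[[0,-0.15,-0.66],[-0.04,0,0],0]]' 40;python3 -c "
from h import *
st()"
```

```text
time: 38.65
position: [0.4689, 0.0037, 0.2075]
tool_rot: [-1.08, 1.57, -1.026]
wrist_force: [3.0, -5.6, -4.4]
grip_width: 0.099
t 38.65 yaw 1.6257 door est 1.4355 r 0.1688 f tool [ 4.38 -5.78  2.72] pos [0.4689 0.0037 0.2075] g 9.1 F [ 3.03 -5.62 -4.37]
```

Now I'll release, rise straight up clear of the door, and check the flask.

```bash
python3 -m crank '[[[0,-0.04,0],[0,0,0],0],[[0,0,0],[0,0,0],0],[[0,0,0],[0,0,0],1.5],[[0,0,0],[0,0,0],3],[[0,0,0],[0,0,0],5],[[0,0,0],[0,0,0],5],[[0,0,0],[0,0,0],5],[[-1,0,0],[0,0,0],5]]';python3 -m crank '[[[-2,0,0],[0,0,0],5],[[-2.5,0,0],[0,0,0],5],[[-2.5,0,0],[0,0,0],5],[[-2,0,0],[0,0,0],5],[[-1,0,0],[0,0,0],5],[[0,0,-4],[0,0,0],5],[[0,0,-4],[0,0,0],5],[[0,0,0],[0,0,0],5]]'
python3 - <<'E'
from h import *
st();s=read_state();w=camera("wrist")[...,::-1].copy();cv2.imwrite("pics/w8.png",w)
a=1.4355;t=a+.194;Y=np.array([np.cos(t),np.sin(t)]);X=np.array([Y[1],-Y[0]])
for nm,(x,y,z) in dict(capTop=(.052,.107,.248),free=(0,.208,.26),bar=(-.035,.165,.245)).items(): print(nm,wpix([*(H+x*X+y*Y),z],s).round(1))
# dark cap / blue body pixels in scene part of image (above the gripper)
hsv=cv2.cvtColor(w,cv2.COLOR_BGR2HSV);blue=cv2.inRange(hsv,(100,110,30),(125,255,255));blue[215:]=0
n,l,stt,c=cv2.connectedComponentsWithStats(blue);i=1+stt[1:,4].argmax();print("blue",stt[i],c[i].round(1))
box=stt[i];sub=w[box[1]-20:box[1]+80,box[0]-25:box[0]+box[2]+25].max(2)
k=cv2.inRange(sub,0,40);n,l,s2,c2=cv2.connectedComponentsWithStats(k)
for j in range(1,n):
    if s2[j,4]>150: print("dark",s2[j]+np.array([box[0]-25,box[1]-20,0,0,0]),(c2[j]+[box[0]-25,box[1]-20]).round(1))
E
```

```text
time: 39.65
position: [0.4689, 0.0038, 0.2174]
tool_rot: [3.045, 1.569, 3.097]
wrist_force: [-0.6, 0.2, -0.7]
grip_width: 0.549
time: 40.65
position: [0.3878, -0.0005, 0.3175]
tool_rot: [-0.111, 1.57, -0.059]
wrist_force: [0.3, 0.3, -0.5]
grip_width: 0.545
t 40.65 yaw 1.6228 door est 1.8381 r 0.2025 f tool [0.51 0.29 0.34] pos [ 0.3878 -0.0005  0.3175] g 49.7 F [ 0.32  0.31 -0.51]
capTop [204.4 325.3]
free [292.6 297.9]
bar [252.1 264. ]Traceback (most recent call last):
  File "<stdin>", line 7, in <module>
ValueError: attempt to get argmax of an empty sequence
```

```bash
python3 - <<'E'
from h import *
im=camera("top")[...,::-1].copy();cv2.imwrite("pics/top9.png",im);m=camera_model("top");sd=camera("side")[...,::-1].copy()
a=1.4355;t=a+.194;Y=np.array([np.cos(t),np.sin(t)]);X=np.array([Y[1],-Y[0]])
P=np.array([[*(H+x*X+y*Y),z] for x,y,z in((.052,.107,.248),(.052,.107,.20),(.052,.107,.1),(0,.208,.26),(.015,.208,.26),(0.015,.03,.26))])
for n,I in(("top",im),("side",sd)):
    m=camera_model(n);u=cv2.projectPoints(P,m["rvec"],m["tvec"],m["intrinsics"],None)[0][:,0];print(n,u.round(1).tolist())
    x,y=u[0].round().astype(int);sub=I[y-24:y+25,x-24:x+25];k=cv2.inRange(sub.max(2),0,48)
    b=cv2.inRange(cv2.cvtColor(sub,cv2.COLOR_BGR2HSV),(100,110,30),(130,255,255))
    for nm,q in(("dark",k),("blue",b)):
        N,l,s,c=cv2.connectedComponentsWithStats(q)
        for j in range(1,N):
            if s[j,4]>15: print(nm,s[j][2:],(c[j]+[x-24,y-24]).round(1))
    # coarse brightness map around
    print(sub[::4,::4].max(2))
E
```

```text
top [[334.6, 179.1], [330.8, 183.5], [324.0, 191.4], [296.3, 204.1], [295.4, 197.8], [370.5, 189.6]]
dark [ 25  22 201] [325.2 187. ]
[[114 114 114 112 111 111 106  86  70  71  72  71  70]
 [116 115 111 106 107 108 107  72  69  69  69  68  71]
 [119 109 111 109 112 108 109 102  75  70  68  75  71]
 [182 109 111 112 112 108 105 107  91  71  71  71  71]
 [182 105 107 105 109 111  72 109  77  69  71  70  71]
 [190 120 111 110  51  53  53  52  80  74  70  69  70]
 [125  83  82  48  43  54  51  53  52  91  68  71  70]
 [117  90  53  47  36  55  51  53 101  76  66  69  69]
 [ 96 111  47  46  42  35  38  45 152  75  72  69  71]
 [ 75  51  44  46  48  59  64  60 194 104  89  69 101]
 [ 78  57  62 137 148 152 174 173 173 179 180 179 184]
 [180 180 178 184 184 190 167 131 107 122 119  81  89]
 [103  77 101 104  84  85  85  84  82  80  80  83  75]]
side [[276.3, 253.3], [275.6, 257.0], [274.1, 263.8], [238.3, 233.4], [242.9, 230.2], [282.8, 284.4]]
dark [ 19  27 354] [274.9 258.8]
[[166 163 159 158 159 153 154 154 158 161 166 164 144]
 [153 165 159 158 161 157 150 158 151 159 167 165 162]
 [148 164 163 142 157 162 155 151 158 151 156 164 163]
 [151 147  89  87  84 141 158 154 151 156 156 157 168]
 [133 144  84  86  88  86 130 159 156 157 154 158 134]
 [132 101  80  87  80  36  38  37 157 151 161 126  83]
 [ 82 133  93  64  31  37  38  37 107 156 109  86  83]
 [ 63 121 134  77  31  37  38  38  47 119  84  81  84]
 [ 63  65 137 120  34  31  31  34  67 112  83  83  81]
 [ 63  62  69 133  74  38  43  38 142  60 116  85  83]
 [ 85  64  62  95 134  38  39  61  84 111  65  86  87]
 [120  61  62  61 130 131  42  90 128  69  83  88  84]
 [123 122  60  61  72 138 118  89  66  85  82  76 108]]
```

In the top view the cap is at about (333,181) against a predicted (335,179). In the side view it's at about (277,254) against (276,253). The flask is upright in the bin with the door open at about 1.43 rad.

```bash
python3 -c "
from workcell import *
print(sign_off())"
```

```text
the job is handed in; nothing more can be done
None
```

The job is handed in at about 41 s of the 72 s allowed; no verdict came back. The flask stands in its bin and the door is open at about 1.43 rad.

- **Flask:** My first grasp closed without holding the cap. I went 2 cm lower, got a firm hold on it (39 mm measured, 40 mm nominal) and set it in the bin.
- **Closing:** I swung the door in by its handle and felt the catch peak at about 12.7 N, fall away, then go stiff on the buffer with about 7 N at the hand. I let go for over a second. A picture then showed the handle bar where a shut door would put it, not sprung back.
- **Opening:** I took the handle again, pulled through the catch, swung the door open, released and backed clear.

**Last checks:**
- The cap appears within about 2 px of where an upright flask in the bin should be, in both the top and side views. I checked this from pixel values, since I had used all 12 picture views.
- The wrist force was near zero, so the arm is clear of everything.
- A check from the wrist camera failed because the flask was outside the part of the picture I searched.
- The flask's apparent height was never settled: the wrist views put the cap top nearer 155 mm than the stated 170 mm.
- I did not re-measure the mug, carton and screwdriver at the end. The arm felt no contact that would suggest it had touched them.

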